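# Pack the salsa carrier on the brick ledge

## Robot

A 6-joint arm with a two-finger parallel gripper is mounted at the origin on the work surface. World frame = base frame: x ahead of the robot, y to its left, z up, the work surface at z = 0. Lengths are in mm, angles in rad, forces in N, time in s.
With the tool pointing down it reaches from about 275 to 825 mm from the base axis. Payload 4.9 kg.
Tool frame: the origin (TCP) lies at the very end of the fingers, on their centre line; the grasp point (between the pads) lies 19 mm behind it; z points along the fingers, y is the line along which they close (so a half turn about z gives the same grasp; the last joint's range is limited). The gripper opens to 85 mm and grips with 20 to 120 N. Pads are 22 mm wide; open, the fingers measure 114 mm over their backs; the gripper's body (76 mm by 85 mm) begins 54 mm behind the grasp point. The pads swing forward as they close: fully open they stand 13 mm farther back than shut.
Start: joints at [1.19, 0.326, -0.193, 1.052, 0, 1.437], TCP at [134.359, 533.354, 205.481] pointing down, gripper open.
Joint ranges: [-2.65, 2.65], [-0.97, 1.79], [-1.3, 1.35], [-1.93, 2.1], [-1.47, 1.37], [-3.14, 3.14]. Speed limits (rad/s): [2.57, 2.57, 3.14, 3.14, 3.14, 3.14].

## Interface

Orientations are given as [roll, pitch, yaw] about the fixed x, y, z axes, in that order (R = Rz(yaw) Ry(pitch) Rx(roll)).
In Python, from bench import bot, solve_ik, imaging gives the robot as it stands. Calls block until the motion is done:
- bot.move_ptp(position, orientation): joint-space move of the TCP to a pose.
- bot.movel(position, rot=None, max_speed=150, threshold=None): straight line of the TCP; rot=None keeps the orientation; max_speed is the mean speed in mm/s. With threshold (N) it stops when the force on the tool has changed by that much, and returns True; else False.
- bot.move_j(angles): joint-space move.
- bot.grip(opening, effort=None): opening from 0.0 (shut) to 1.0 (fully open); effort is the grip in N (None keeps the last); returns when the fingers have stopped.
- bot.dwell(seconds).
- solve_ik(position, orientation): joint angles nearest the present ones, or None.
- bot.get_state(): the state.
- imaging.capture(name): name is "side" or "top"; returns the picture (480x640x3 uint8, blue, green, red); there is no depth.
- imaging.camera_model(name): a dict with "K" (3x3 intrinsics, pixels), "k1" (the pictures are not rectified: a ray, as slopes to the right and down, at radius r is drawn at 1 + k1 r^2 times it, then the intrinsics apply), "position" and "rotation" of the camera in the world. Camera axes: x right, y up, looking along -z (the intrinsics and any distortion apply to the point x, -y, -z); pixel columns grow to the right and rows downward; lengths in mm; the calibration is good to about 2 mm. A picture is of the moment at which its call begins. camera_model takes no time and is no camera call.
A pose or a line that the arm cannot do raises bot.IKError and nothing moves.
- bot.sign_off(): hands the job in; it is judged then, once.
The state is a dict: "t": time; "qpos": joint angles; "joint_velocities": joint speeds; "effort": joint torques, N m; "tcp_pos": TCP position; "orientation": TCP orientation; "contact_force": force on the tool from outside, world axes, zero at the start; "wrist_torque": the same for the moment, N m; "opening": opening from 0.0 (shut) to 1.0 (fully open); "gripper_force": force on a finger pad.
Only numpy, scipy, OpenCV 4.12 (cv2) and the standard library are available. Lean on these libraries where they do the work, as an engineer would, in place of code of your own. Each camera call takes 0.05 s, during which the arm holds its last target. There are 200 camera calls.

## Task

Get the salsa carrier ready to carry out. Swing the sprung keeper up, lay every sauce bottle gently on its side in a cradle of its own, foot at the foot board and neck on the narrow rest towards the dish bays, and stand every salsa dish upright and centred between the brass stops of a bay of its own. Only when all of them are in, press the keeper's red pad down until it stays down by itself over the bottles, and leave the molcajete, pitcher, reamer and yellow lid alone.

Things in the scene. Friction and masses are not known exactly. Their poses are not given: they have to be found in the camera images.
- carrier: wooden carrier fixed to the ledge, base board 290 (own x) x 345 (own y) x 12 mm; origin on the ledge, z up. Three cradles side by side, 85 mm apart along own x; three dish bays next to them on the own +y side. A foot board 52 mm high, face at own y = -110 mm, stands behind the bottles' feet. See rests for the cradles' shape, hinge for the keeper.
- rests (a point): point on the base board at the carrier's own (0, 0), 12 mm high. Each cradle has a wide V under the bottle's body at own y = -75 mm (16 mm wide along y, 65 mm across) and a small V for the neck at own y = +27 mm (10 mm along y, 40 mm across); the room between them is free for fingers down to the board.
- hinge (a point): middle of the keeper's hinge line, which runs along the carrier's own x at own y = -160 mm, 50 mm above the ledge. The bar circles it at a radius of 112 mm.
- bar (a point): middle of the keeper's round steel bar, 9 mm thick, 276 mm long along the carrier's own x, with an arm at each end. Down: own y = -55 mm, 88 mm high, 45 mm from the feet of lying bottles and just clear of them. Empty, the bar can be pinched from above and led up round the hinge. Turns with the keeper.
- cradle_1 (a point): where the centre of the foot (underside) of a bottle lying in cradle 1 belongs: own x = -85 mm, y = -100 mm, 55 mm above the ledge; the lying bottle's axis points from here along the carrier's own +y, neck towards the dish bays, so its top is 140 mm away
- cradle_2 (a point): where the centre of the foot (underside) of a bottle lying in cradle 2 belongs: own x = 0 mm, y = -100 mm, 55 mm above the ledge; the lying bottle's axis points from here along the carrier's own +y, neck towards the dish bays, so its top is 140 mm away
- cradle_3 (a point): where the centre of the foot (underside) of a bottle lying in cradle 3 belongs: own x = 85 mm, y = -100 mm, 55 mm above the ledge; the lying bottle's axis points from here along the carrier's own +y, neck towards the dish bays, so its top is 140 mm away
- bay_1 (a point): centre of the floor of dish bay 1, at own x = -85 mm, y = +105 mm, 12 mm above the ledge; a square 77 x 77 mm between brass stops that stand 8 mm above the floor
- bay_2 (a point): centre of the floor of dish bay 2, at own x = 0 mm, y = +105 mm, 12 mm above the ledge; a square 77 x 77 mm between brass stops that stand 8 mm above the floor
- bay_3 (a point): centre of the floor of dish bay 3, at own x = 85 mm, y = +105 mm, 12 mm above the ledge; a square 77 x 77 mm between brass stops that stand 8 mm above the floor
- keeper (a joint): sprung keeper hoop with a red press pad; starts held down, in the way. 0 = down at its stop; grows as it rises, 0.9 rad = up, open: the bar is 156 mm high at own y = -124 mm, 24 mm outside the bottles' feet. Lifted past about 0.25 rad (about 6 N at the bar) it springs up; pressed from above, the spring resists (about 5 N at the pad) until about 0.25 rad, then it snaps down and stays.
- press_pad (a point): centre of the upper face of the keeper's red pad (34 mm along own x, 36 mm along the handle), 110 mm from the hinge, at the carrier's own x = +157 mm, just off the board. Up: own y = -86 mm, 131 mm high, face sloping 0.8 rad (+y edge higher); down: own y = -50 mm, 43 mm high, face 0.1 rad from level. Turns with the keeper; its axes are not the face's.
- bottle_1: sauce bottle (green glass, black cap), 140 mm tall, about 0.24 kg, at the start standing upright on the ledge; body 50 mm in diameter up to 100 mm, then a neck and cap 26 mm in diameter; origin at the centre of its foot, own z towards the cap. May be absent.
- bottle_2: sauce bottle (amber glass, red cap), 140 mm tall, about 0.24 kg, at the start standing upright on the ledge; body 50 mm in diameter up to 100 mm, then a neck and cap 26 mm in diameter; origin at the centre of its foot, own z towards the cap. May be absent.
- bottle_3: sauce bottle (terracotta-coloured, brass cap), 140 mm tall, about 0.24 kg, at the start standing upright on the ledge; body 50 mm in diameter up to 100 mm, then a neck and cap 26 mm in diameter; origin at the centre of its foot, own z towards the cap. May be absent.
- dish_1: white straight-sided round ceramic salsa dish, open at the top, 60 mm in diameter, 45 mm high, wall 4 mm, about 0.14 kg; origin at the centre of its underside. May be absent.
- dish_2: blue straight-sided round ceramic salsa dish, open at the top, 60 mm in diameter, 45 mm high, wall 4 mm, about 0.14 kg; origin at the centre of its underside. May be absent.
- dish_3: green straight-sided round ceramic salsa dish, open at the top, 60 mm in diameter, 45 mm high, wall 4 mm, about 0.14 kg; origin at the centre of its underside. May be absent.
- molcajete: bystander: dark basalt molcajete on three legs, 142 mm wide, 100 mm high; origin under its centre
- pitcher: bystander: empty white ceramic pitcher, 112 mm wide, 190 mm high, handle to own +y (96 mm from the axis); origin under its centre
- reamer: bystander: wooden citrus reamer lying along its own x, 156 mm long (from -90 to +66 mm), 43 mm thick; origin on the ledge under it
- silicone_lid: bystander: flat yellow silicone lid, 110 mm across, 6 mm thick, with a knob up to 24 mm; origin under its centre
Things that resemble listed ones, but are neither listed nor needed, are in the scene too. Several things have the shape of the dish_2; the one meant has the colours described above.

How it is judged:
By the outcome, as a careful person would: the job done as asked, in the order asked, and still so for the second after the job is handed in, with the robot touching nothing.
Of bottle_1, bottle_2, bottle_3 only 2 to 3 are there at a start; the rules pass over those that are not, and their reading is None.
Of dish_1, dish_2, dish_3 only 2 to 3 are there at a start; the rules pass over those that are not, and their reading is None.
At some moment in a run one of dish_1, dish_2, dish_3 may be knocked a few centimetres aside while the robot is not near it.
It also fails if it takes over 210 s, if anything falls off the work surface, if the arm or the gripper's body presses on something with over 40 N, if the wrist force passes 120 N, or if a joint passes its speed limit or range.

## Working session

There is one attempt and no reset: what is moved stays moved. The work goes in short steps, each a Python script; the robot and the scene stay as the last script left them, time stands still between calls to the robot, and variables do not carry over. Pictures are saved under pics/ and viewed, at most 14 in all, crops included, and the job is handed in when it is done.

```bash
ls; mkdir -p pics
python3 - <<'E'
from bench import bot, solve_ik, imaging
import cv2
for n in ("side","top"):
    im=imaging.capture(n); cv2.imwrite(f"pics/{n}0.png",im)
    print(n,imaging.camera_model(n))
print(bot.get_state())
E
```

```text
pics
side {'K': array([[479.39383079,   0.        , 324.66066855],
       [  0.        , 479.39383079, 243.33293015],
       [  0.        ,   0.        ,   1.        ]]), 'k1': -0.11326917245919124, 'position': array([ 260.27607731, -900.29250686, 1055.10630584]), 'rotation': array([ 0.79167126, -0.00987748, -0.29843155])}
top {'K': array([[621.10231219,   0.        , 316.2829222 ],
       [  0.        , 621.10231219, 251.96953019],
       [  0.        ,   0.        ,   1.        ]]), 'k1': 0.04049879824560135, 'position': array([ 290.05746771,   59.6612561 , 1449.25137414]), 'rotation': array([ 0.19735433, -0.00165534, -1.56129992])}
{'t': 0.1, 'qpos': array([ 1.18981974e+00,  3.26878415e-01, -1.93494713e-01,  1.05200161e+00,
        9.78493900e-06,  1.43658394e+00]), 'joint_velocities': array([ 0.00114376, -0.00095849,  0.00212342,  0.00103214,  0.00069983,
       -0.00034423]), 'effort': array([ 1.41262910e-03, -4.44238794e+01,  2.63038588e+01,  7.89459853e-03,
       -5.56974260e-05, -4.82512760e-06]), 'tcp_pos': array([134.12631405, 532.8091539 , 204.77135057]), 'orientation': array([-3.14002975e+00, -2.20903498e-04,  2.89482827e+00]), 'contact_force': array([-0.65178698,  0.42757817,  0.24878662]), 'wrist_torque': array([-0.00926381,  0.0023769 , -0.00259948]), 'gripper_force': 0.0, 'opening': 0.9978478329442705}
```

View pics/side0.png

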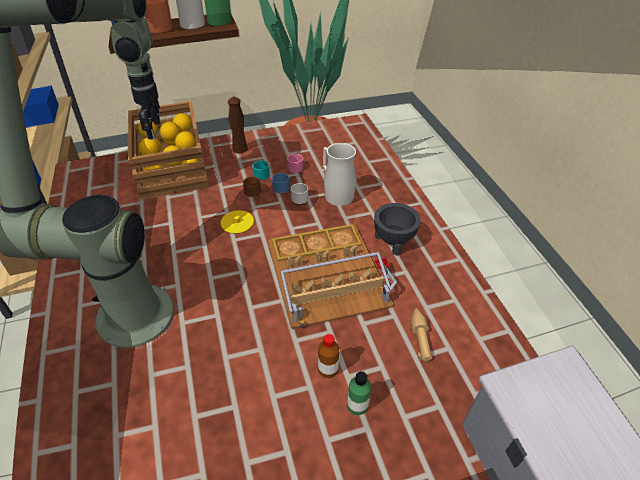

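View pics/top0.png

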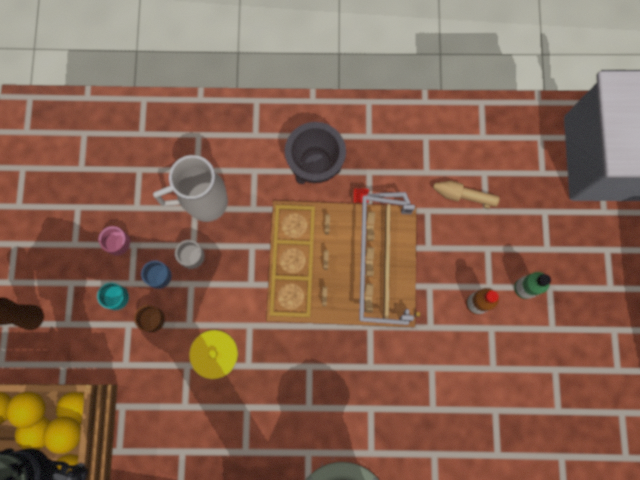

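The side view shows an amber bottle (red cap) at (328,356) and a green bottle (black cap) at (359,393), with no terracotta one. The dishes are white (299,193), blue (281,183), teal (261,169), pink (295,162) and brown (252,186). In the top view the carrier is around (343,263) with its bays to the left, the pad is at (361,195), and the bottles are at (484,300) and (533,286).

```bash
cat > h.py <<'E'
import numpy as np, cv2
from scipy.spatial.transform import Rotation as R
from bench import bot, solve_ik, imaging
CM={n:imaging.camera_model(n) for n in("side","top")}
def cam(n,rv=False):
    m=CM[n]; r=R.from_rotvec(m["rotation"]) if rv else R.from_euler("xyz",m["rotation"])
    return m["K"],m["k1"],m["position"],r.as_matrix()
def proj(n,P,rv=False):
    K,k,p,M=cam(n,rv); c=(np.atleast_2d(P)-p)@M
    s=np.c_[c[:,0]/-c[:,2],c[:,1]/c[:,2]]
    s=s*(1+k*(s**2).sum(1,keepdims=True)); return s@K[:2,:2].T+K[:2,2]
def ray(n,uv):
    K,k,p,M=cam(n); d=(np.array(uv,float)-K[:2,2])/K[0,0]; s=d.copy()
    for _ in range(20): s=d/(1+k*(s@s))
    v=M@np.array([s[0],-s[1],-1]); return p,v/np.linalg.norm(v)
def plane(n,uv,z):
    p,v=ray(n,uv); return p+v*(z-p[2])/v[2]
def tri(a,b):
    "a: side px, b: top px -> point, miss"
    p,u=ray("side",a); q,w=ray("top",b)
    t=np.linalg.lstsq(np.c_[u,-w],q-p,rcond=None)[0]
    A,B=p+u*t[0],q+w*t[1]; return (A+B)/2,np.linalg.norm(A-B)
def blob(im,box,lo,hi):
    x0,y0,x1,y1=box; hsv=cv2.cvtColor(im,cv2.COLOR_BGR2HSV)
    m=np.zeros(im.shape[:2],np.uint8); m[y0:y1,x0:x1]=cv2.inRange(hsv,np.array(lo),np.array(hi))[y0:y1,x0:x1]
    k,l,st,ce=cv2.connectedComponentsWithStats(m)
    i=1+np.argmax(st[1:,4]); return ce[i],st[i],l==i
E
python3 - <<'E'
from h import *
for rv in(0,1): print(proj("side",[[0,0,0],[134,533,205]],rv).round(),proj("top",[[134,533,205],[400,0,0]],rv).round())
s=cv2.imread("pics/side0.png");t=cv2.imread("pics/top0.png")
H=lambda im,u,v:cv2.cvtColor(im,cv2.COLOR_BGR2HSV)[v,u]
for n,a,b in[("white",(299,196),(189,247)),("blue",(281,186),(156,268)),("teal",(261,172),(112,290)),("pink",(295,166),(112,233)),("brown",(252,190),(150,312)),("lid",(238,222),(200,355))]:
    print(n,H(s,*a),H(t,*b))
a=cv2.resize(s[140:350,210:430],None,fx=3.6,fy=2.85,interpolation=cv2.INTER_CUBIC)
cv2.imwrite("pics/s1.png",cv2.resize(s[140:340,215:430],None,fx=2.9*1.0,fy=2.9,interpolation=cv2.INTER_CUBIC))
cv2.imwrite("pics/t1.png",cv2.resize(t[180:335,260:425],None,fx=3.8,fy=3.8,interpolation=cv2.INTER_CUBIC))
E
```

```text
[[135. 314.]
 [157. 141.]] [[ 65. 459.]
 [341. 328.]]
[[190. 318.]
 [200. 148.]] [[159. 407.]
 [420. 284.]]
white [ 17  18 125] [ 12  18 141]
blue [105 130  90] [106 108 104]
teal [ 89 226 106] [ 90 196 143]
pink [169 130 133] [169 104 157]
brown [ 13 207  58] [  9 154  78]
lid [ 24 229 126] [ 24 206 166]
```

View pics/s1.png

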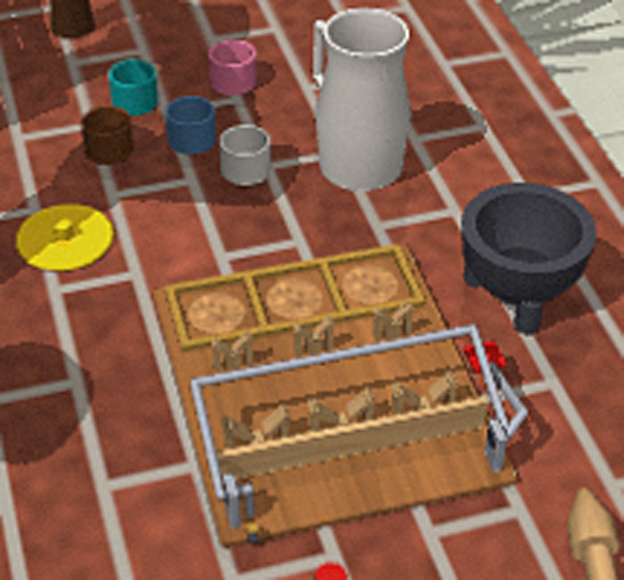

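View pics/t1.png

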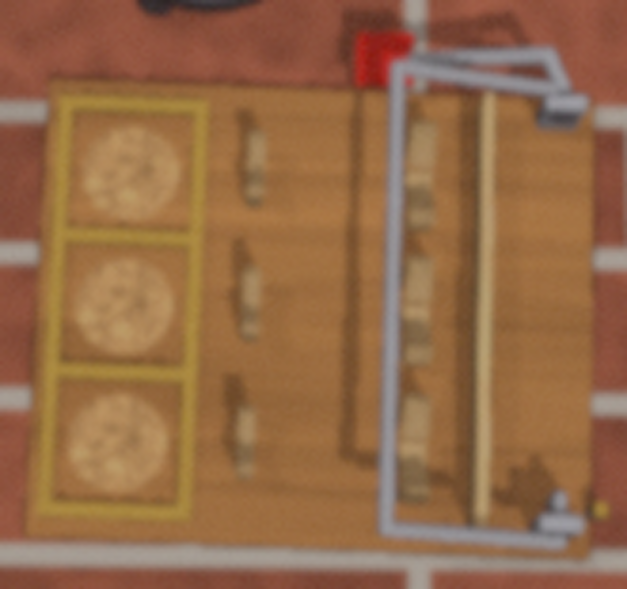

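Teal has hue 180°, which isn't green, and pink and brown are decoys too. That leaves the white and blue dishes and the green and amber bottles. In the crops, the bay inlays are clear at (131,172), (124,307) and (118,443) in the top crop. The bar runs from (397,65) to (387,530), and the pad is at (384,60).

```bash
cat >> h.py <<'E'
def hullc(m):
    h=cv2.convexHull(np.argwhere(m)[:,::-1].astype(np.int32)); M=cv2.moments(h)
    return np.array([M["m10"],M["m01"]])/M["m00"],cv2.boundingRect(h)
def dish(im,box,lo,hi,k=9):
    x0,y0,x1,y1=box; m=cv2.inRange(cv2.cvtColor(im,cv2.COLOR_BGR2HSV),np.array(lo),np.array(hi))
    b=np.zeros_like(m); b[y0:y1,x0:x1]=m[y0:y1,x0:x1]
    b=cv2.morphologyEx(b,cv2.MORPH_CLOSE,np.ones((5,5)))
    b=cv2.morphologyEx(b,cv2.MORPH_OPEN,cv2.getStructuringElement(cv2.MORPH_ELLIPSE,(k,k)))
    n,l,st,ce=cv2.connectedComponentsWithStats(b); return l==1+np.argmax(st[1:,4])
E
python3 - <<'E'
from h import *
s=cv2.imread("pics/side0.png");t=cv2.imread("pics/top0.png")
o=[s.copy(),t.copy()]
def do(n,bs,bt,lo,hi,k=9):
    r=[]
    for i,(im,b) in enumerate(((s,bs),(t,bt))):
        m=dish(im,b,lo,hi,k); c,bb=hullc(m); r.append(c); o[i][m]=o[i][m]//2+np.array([0,127,0],np.uint8); 
    P,e=tri(*r); print(n,np.round(r,1).tolist(),P.round(1),"miss",e.round(1))
do("white",(284,180,316,208),(170,235,208,276),(0,0,60),(40,45,255))
do("blue",(270,170,292,196),(138,258,174,290),(98,70,30),(118,255,255),5)
do("redcap",(315,328,345,352),(482,288,500,306),(0,200,60),(5,255,255),3)
do("blackcap",(350,370,372,386),(536,270,556,290),(0,0,0),(180,255,50),3)
do("pad",(370,255,396,275),(350,185,372,206),(0,200,60),(5,255,255),3)
T=lambda u,v:np.array([260+u/3.8-.37,180+v/3.8-.37]);S=lambda u,v:np.array([215+u/2.9-.33,140+v/2.9-.33])
for n,a,b in[("bay1",(217,312),(118,443)),("bay2",(294,297),(124,307)),("bay3",(372,284),(131,172)),("bar-",(197,384),(387,530)),("bar+",(473,330),(397,65)),
  ("brassA -x+y",(168,285),(40,514)),("brass+x+y",(404,247),(64,98)),("brass +x-y",(422,302),(206,102)),("brass -x-y",(182,344),(186,516))]:
    P,e=tri(S(*a),T(*b)); print(n,P.round(1),e.round(1))
for n,b in (("BL",(28,535)),("TL",(52,82)),("TR",(592,95)),("BR",(588,556))): print(n,plane("top",T(*b),12).round(1))
cv2.imwrite("pics/o1.png",np.hstack([cv2.resize(o[0][150:400,220:400],(400,560)),cv2.resize(o[1][180:310,130:215],(390,560))]))
E
```

```text
white [[299.1, 193.2], [188.9, 253.0]] [568.3 358.2  20.1] miss 4.4
blue [[280.2, 182.6], [155.6, 274.1]] [518.1 432.1  22.4] miss 2.4
redcap [[328.4, 340.6], [491.1, 296.5]] [ 460.2 -313.   130.5] miss 1.3
blackcap [[360.7, 378.3], [542.8, 279.6]] [ 497.9 -424.9  129. ] miss 1.1
pad [[381.9, 262.4], [359.0, 194.2]] [711.8 -39.5  35.2] miss 2.4
bay1 [471.7 118.5  14.2] 0.1
bay2 [555.9 116.2  15. ] 0.2
bay3 [642.6 113.4  13.1] 0.4
bar- [414.6 -40.3  87.8] 2.1
bar+ [690.6 -47.5  87. ] 2.2
brassA -x+y [428.3 164.3  23. ] 2.6
brass+x+y [691.7 155.8  16.4] 5.4
brass +x-y [684.9  67.1  18.5] 3.5
brass -x-y [425.6  76.4  21.8] 2.3
BL [415.3 172.2  12. ]
TL [700.6 164.2  12. ]
TR [ 695.4 -176.2   12. ]
BR [ 406.  -167.4   12. ]
```

View pics/o1.png

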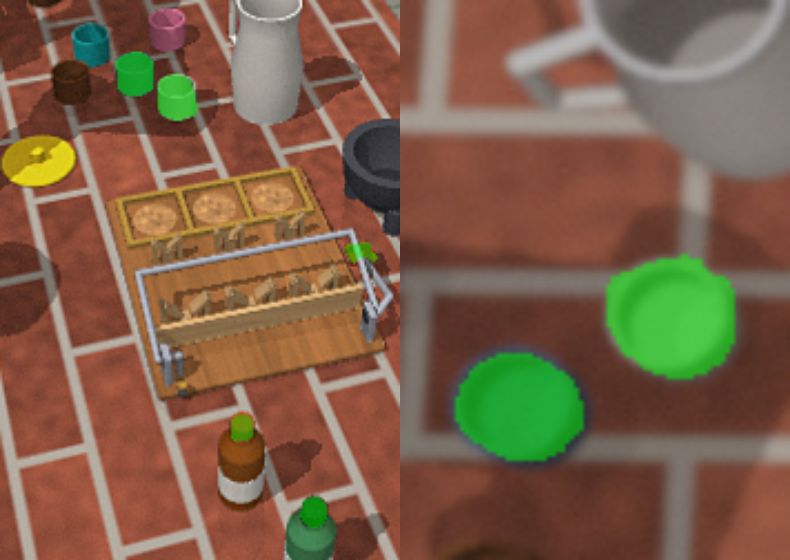

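The masks cover the dishes well. Dish body centres come out at 20 and 22 mm (22.5 expected), caps at about 130 mm, bay floors at about 14 mm and the bar at 87.5 mm. Bays and bar agree on the carrier at (554, 11), yaw -0.028. Next I check clearances and IK.

```bash
cat >> h.py <<'E'
C=np.array([554.,11.]); YAW=-0.028
def own(x,y,z): 
    c,s=np.cos(YAW),np.sin(YAW); return np.array([C[0]+c*x-s*y,C[1]+s*x+c*y,z])
def ori(psi,tau=0.):
    "tool lateral axis horizontal, leaning forward by tau (0=down, pi/2=horizontal) at azimuth psi"
    M=(R.from_euler("z",psi)*R.from_euler("y",-tau)*R.from_euler("z",np.pi)*R.from_euler("x",np.pi))
    return M.as_euler("xyz")
def fwd(psi,tau): return np.array([np.cos(psi)*np.sin(tau),np.sin(psi)*np.sin(tau),-np.cos(tau)])
def st(*k):
    s=bot.get_state(); print("t",round(s["t"],1),"tcp",s["tcp_pos"].round(1),"F",s["contact_force"].round(1),"op",round(s["opening"],3),"gf",round(s["gripper_force"],1),*k)
E
python3 - <<'E'
from h import *
for n,c,uv,z in[("pitcher mouth","top",(194,180),190),("pitcher base","side",(341,197),0),("molc","top",(315,152),95),("molc","side",(397,222),90),("teal","top",(112,296),22),("teal","side",(261,169),22),("brown","top",(150,319),22),("lid","top",(213,355),3),("pepper","top",(20,313),0),("pepper","side",(239,150),0)]: print(n,plane(c,uv,z).round())
up=np.pi/2
for nm,p in(("amber",(460,-313)),("green",(498,-425))):
    b=np.array(p,float); psi=np.arctan2(b[1],b[0])
    for tau in(np.pi/2,1.4,1.2):
        f=fwd(psi,tau); f0=fwd(psi,np.pi/2)
        for d,z in((0,65),(-110,65),(-110,300),(0,300)):
            q=solve_ik(np.r_[b,z]+f*22+f0*d,ori(psi,tau)); print(nm,round(tau,2),d,z,None if q is None else np.round(q,2))
    for x in(-85,85):
        for z in(36,200):
            q=solve_ik(own(x,-35,z),ori(up+YAW)); print(x,None if q is None else np.round(q,2))
print(solve_ik(own(0,-55,69),ori(YAW)),solve_ik(own(160,-86,150),ori(YAW)))
E
```

```text
pitcher mouth [694. 320. 190.]
pitcher base [706. 321.   0.]
molc [795.  65.  95.]
molc [793.  56.  90.]
teal [468. 529.  22.]
teal [468. 532.  22.]
brown [416. 439.  22.]
lid [336. 295.   3.]
pepper [429. 743.   0.]
pepper [415. 712.   0.]
amber 1.57 0 65 None
amber 1.57 -110 65 None
amber 1.57 -110 300 None
amber 1.57 0 300 None
amber 1.4 0 65 None
amber 1.4 -110 65 None
amber 1.4 -110 300 None
amber 1.4 0 300 None
amber 1.2 0 65 None
amber 1.2 -110 65 None
amber 1.2 -110 300 None
amber 1.2 0 300 None
-85 [-0.2   0.38 -0.62  0.57  0.   -1.75]
-85 [-0.2   0.18 -0.4   0.99  0.   -1.75]
85 [-0.16  0.63 -0.16  0.78  0.   -1.7 ]
85 [-0.16  0.5   0.05  1.13  0.   -1.7 ]
green 1.57 0 65 None
green 1.57 -110 65 None
green 1.57 -110 300 None
green 1.57 0 300 None
green 1.4 0 65 None
green 1.4 -110 65 None
green 1.4 -110 300 None
green 1.4 0 300 [-0.92  0.4  -1.28 -1.5   0.21 -0.04]
green 1.2 0 65 [-0.91  1.   -1.21 -1.83  0.19 -0.07]
green 1.2 -110 65 None
green 1.2 -110 300 None
green 1.2 0 300 [-0.91  0.12 -1.14 -0.88  0.19 -0.07]
-85 [-0.2   0.38 -0.62  0.57  0.   -1.75]
-85 [-0.2   0.18 -0.4   0.99  0.   -1.75]
85 [-0.16  0.63 -0.16  0.78  0.   -1.7 ]
85 [-0.16  0.5   0.05  1.13  0.   -1.7 ]
[-0.21263285  0.46179883 -0.36774629  0.74125121  0.         -0.18463285] [-0.21417651  0.67717943  0.23837297  1.13198987  0.         -0.18617651]<sys>:0: UserWarning: Gimbal lock detected. Setting third angle to zero since it is not possible to uniquely determine all angles.
```

```bash
cat > s.py <<'E'
from h import *
import warnings; warnings.filterwarnings("ignore")
g=65
for nm,p in(("amber",(460.,-313)),("green",(498.,-425))):
    b=np.array(p); az=np.arctan2(b[1],b[0])
    for tau in(1.05,1.15,1.25,1.35,1.45):
        ok=[]
        for dp in np.arange(-3.1,3.14,.2):
            f=fwd(az+dp,tau); P=np.r_[b,g]+f*22
            qs=[solve_ik(x,ori(az+dp,tau)) for x in(P,P-100*f,P+[0,0,120])]
            if all(q is not None for q in qs): ok.append((round(dp,1),np.round(qs[0],2).tolist()))
        print(nm,tau,len(ok)); [print("   ",o) for o in ok[::2]]
E
python3 s.py
```

```text
amber 1.05 16
    (np.float64(-2.1), [-0.38, 1.16, 0.43, 1.71, -0.69, 2.65])
    (np.float64(-1.7), [-0.29, 0.97, 0.02, 1.26, -0.9, 2.32])
    (np.float64(-1.3), [-0.24, 0.75, -0.45, 0.52, -1.04, 1.73])
    (np.float64(-0.9), [-0.27, 0.63, -0.93, -0.53, -0.95, 0.94])
    (np.float64(0.5), [-1.19, 0.65, -1.21, -0.97, 0.88, -0.76])
    (np.float64(0.9), [-1.26, 0.63, -0.78, 0.14, 1.05, -1.54])
    (np.float64(1.3), [-1.22, 0.82, -0.32, 0.97, 0.95, -2.2])
    (np.float64(1.7), [-1.13, 1.01, 0.08, 1.46, 0.75, -2.58])
amber 1.15 15
    (np.float64(-1.9), [-0.31, 1.15, 0.32, 1.65, -0.84, 2.62])
    (np.float64(-1.5), [-0.24, 0.94, -0.14, 1.06, -1.07, 2.2])
    (np.float64(-1.1), [-0.22, 0.72, -0.7, -0.05, -1.14, 1.35])
    (np.float64(-0.7), [-0.3, 0.8, -1.14, -1.26, -0.87, 0.56])
    (np.float64(0.7), [-1.28, 0.68, -1.04, -0.55, 1.11, -1.12])
    (np.float64(1.1), [-1.27, 0.79, -0.51, 0.7, 1.11, -2.04])
    (np.float64(1.5), [-1.2, 1.0, -0.06, 1.36, 0.91, -2.53])
    (np.float64(1.9), [-1.09, 1.18, 0.36, 1.77, 0.67, -2.78])
amber 1.25 14
    (np.float64(-1.9), [-0.3, 1.24, 0.41, 1.79, -0.
[... 2309 characters left out ...]
.9), [-1.3, 0.8, -0.63, -0.1, 1.24, -1.32])
    (np.float64(1.3), [-1.27, 1.06, 0.04, 1.27, 1.14, -2.34])
green 1.35 11
    (np.float64(-1.5), [-0.37, 1.23, 0.33, 1.54, -1.23, 2.46])
    (np.float64(-1.1), [-0.36, 0.9, -0.54, -0.37, -1.32, 1.06])
    (np.float64(-0.7), [-0.44, 1.02, -0.94, -1.59, -0.93, 0.31])
    (np.float64(0.7), [-1.29, 0.94, -0.92, -1.18, 1.21, -0.64])
    (np.float64(1.1), [-1.31, 1.0, -0.21, 0.89, 1.31, -2.11])
    (np.float64(1.5), [-1.25, 1.29, 0.42, 1.81, 1.05, -2.74])
green 1.45 5
    (np.float64(-1.3), [-0.35, 1.14, 0.04, 1.1, -1.42, 2.21])
    (np.float64(-0.9), [-0.37, 1.08, -0.78, -1.51, -1.21, 0.33])
    (np.float64(1.3), [-1.3, 1.27, 0.22, 1.72, 1.23, -2.79])
```

Run:
```python
from h import *
o=ori(YAW)
bot.movel(bot.get_state()["tcp_pos"]+[0,0,80])
bot.move_ptp(own(0,-55,170),o); bot.grip(0.5,30); st()
print(bot.movel(own(0,-55,69),max_speed=80,threshold=12)); st()
bot.grip(0,30); st("pinched")
for th in np.arange(.05,.9,.1):
    a=.347+th; bot.movel(own(0,-160+112*np.cos(a),50+112*np.sin(a)-19),max_speed=100)
    if th<.4: st(round(th,2))
st()
bot.grip(0.35); st()
bot.movel(bot.get_state()["tcp_pos"]+[0,0,90]); st()
bot.move_ptp([350,200,350],ori(0.5))
for n in("side","top"): cv2.imwrite(f"pics/{n}2.png",imaging.capture(n))
s=cv2.imread("pics/side2.png");t=cv2.imread("pics/top2.png")
cv2.imwrite("pics/k2.png",np.hstack([s[130:430,200:480],t[130:430,270:430]]))
```

```text
t 3.8 tcp [552.5 -43.9 170. ] F [-1.  -0.3 -0.5] op 0.499 gf 0.0
False
t 5.2 tcp [552.9 -44.   69.5] F [ 1.4 -0.5 -0.4] op 0.501 gf 0.0
t 5.7 tcp [552.5 -44.   69. ] F [ 0.7 -0.2  0.5] op 0.002 gf 0.0 pinched
t 6.0 tcp [552.9 -45.9  74.8] F [ 0.1 -0.   1.2] op -0.002 gf 0.0 0.05
t 6.2 tcp [553.  -50.8  85. ] F [-0.2  0.3 -0.7] op -0.0 gf 0.0 0.15
t 6.5 tcp [552.6 -56.5  94.2] F [ 0.3 -0.4  0.3] op -0.0 gf 0.0 0.25
t 6.7 tcp [552.4 -63.3 103.2] F [-0.5  0.3  0.2] op 0.002 gf 0.0 0.35
t 8.0 tcp [ 550.9 -108.6  135.5] F [-0.1  0.3  0.1] op 0.0 gf 0.0
t 8.4 tcp [ 550.6 -107.9  135.2] F [ 0.2 -0.2 -0.4] op 0.352 gf 0.0
t 9.2 tcp [ 550.2 -107.7  224.4] F [ 0.1 -0.1 -0.5] op 0.347 gf 0.0
```

View pics/k2.png

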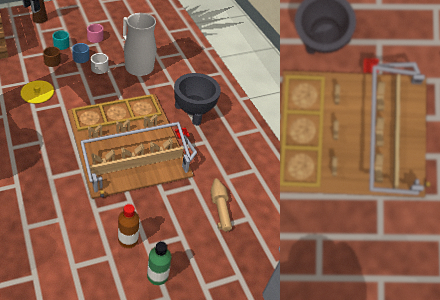

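The keeper is still down: in the crop the bar still runs over the cradles, and the fingers shut fully on nothing. I'll go back with the fingers half open and look from close by.

Run:
```python
from h import *
bot.move_ptp(own(0,-55,170),ori(YAW)); bot.grip(0.5,30)
bot.movel(own(0,-55,69),max_speed=100,threshold=12); st(bot.get_state()["orientation"])
s=imaging.capture("side");t=imaging.capture("top")
p=bot.get_state()["tcp_pos"]; print(proj("side",p),proj("top",p))
cv2.imwrite("pics/k3.png",np.hstack([cv2.resize(s[200:340,260:410],None,fx=2.6,fy=2.6,interpolation=2),cv2.resize(t[190:330,270:420],None,fx=2.6,fy=2.6,interpolation=2)]))
```

```text
t 13.5 tcp [553.1 -44.1  69.6] F [ 0.3 -0.6 -0.1] op 0.501 gf 0.0 [-3.14137862e+00  1.17139839e-03  3.11360877e+00]
[[331.27097676 266.92460229]] [[362.28736898 257.96272504]]
```

View pics/k3.png

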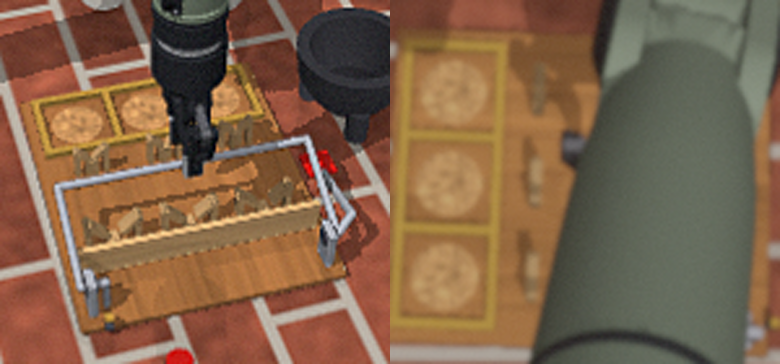

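Seen from the side, the front fingertip reaches only just below the bar, at about (195,170) in the left crop. When half open the tips stand back from the TCP, so I'll go deeper.

Run:
```python
from h import *
print(bot.movel(own(0,-55,56),max_speed=60,threshold=12)); st()
bot.grip(0,40); st("pinched")
s=bot.get_state()
if s["opening"]>.04:
    dz=56-88
    for th in np.arange(.05,.9,.1):
        a=.347+th; bot.movel(own(0,-160+112*np.cos(a),50+112*np.sin(a)+dz),max_speed=100)
        st(round(th,2))
    bot.grip(0.35); st()
    bot.movel(bot.get_state()["tcp_pos"]+[0,0,100]); st()
    bot.move_ptp([350,200,350],ori(0.5))
t=imaging.capture("top");s=imaging.capture("side")
cv2.imwrite("pics/k4.png",np.hstack([s[130:430,200:480],t[130:430,270:430]]))
```

```text
False
t 14.0 tcp [551.8 -43.8  55.4] F [ 0.6 -0.5 -0.2] op 0.497 gf 0.0
t 14.4 tcp [552.7 -41.6  56.2] F [-0.4  5.9  0.6] op 0.077 gf 39.0 pinched
t 14.7 tcp [552.6 -43.4  61. ] F [ 2.2  6.6 -4.4] op 0.082 gf 39.1 0.05
t 14.9 tcp [552.4 -48.1  71.3] F [ 1.3  5.6 -3.6] op 0.085 gf 39.2 0.15
t 15.2 tcp [552.4 -54.   81.5] F [0.8 7.2 2.4] op 0.082 gf 39.4 0.25
t 15.4 tcp [552.3 -61.   91.2] F [-1.4  6.4  7.5] op 0.078 gf 39.6 0.35
t 15.7 tcp [551.8 -68.7  99.7] F [-2.2  6.3  9.6] op 0.081 gf 39.6 0.45
t 15.9 tcp [551.6 -78.4 107.3] F [-3.9  3.7 11.1] op 0.079 gf 40.7 0.55
t 16.2 tcp [551.  -87.9 113.6] F [-2.9  2.5  9.1] op 0.085 gf 40.8 0.65
t 16.5 tcp [550.9 -98.9 118.9] F [-3.5  0.5  7.1] op 0.08 gf 41.3 0.75
t 16.7 tcp [ 550.7 -109.3  123.5] F [-3.   0.6  8. ] op 0.078 gf 41.0 0.85
t 17.1 tcp [ 550.6 -108.1  122.1] F [-0.2  0.   0.3] op 0.352 gf 0.0
t 17.9 tcp [ 550.1 -107.9  221.2] F [ 0.   0.5 -0.2] op 0.35 gf 0.0
```

View pics/k4.png

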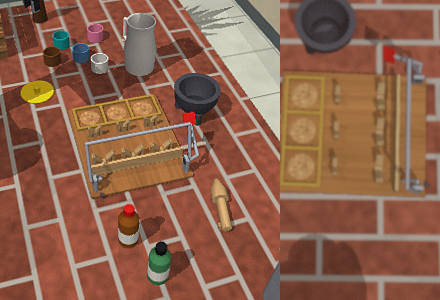

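The keeper is up: in the top view the bar is now at the foot board, and the red pad is raised. The pinch pulled the TCP about 2 mm in +y, so I'll shift the carrier to y≈12.5. Next is the amber bottle.

```bash
sed -i 's/^C=np.array.*/C=np.array([554.,12.5]); YAW=-0.028/' h.py
cat > bottle.py <<'E'
from h import *
import warnings,sys; warnings.filterwarnings("ignore")
G,TAU,DEP=70,1.25,27
def plan(b,cx):
    b=np.array(b,float); psi=np.arctan2(b[1],b[0])+.9; f=fwd(psi,TAU); P=np.r_[b,G]+f*DEP; o=ori(psi,TAU)
    psi2=np.pi/2+YAW; t2=TAU-np.pi/2; Q=own(cx,-100+G,55)+fwd(psi2,t2)*DEP; o2=ori(psi2,t2)
    return P,f,o,Q,o2
def pick(b,cx):
    P,f,o,Q,o2=plan(b,cx)
    via=np.array([430,-230,380.])
    for x,oo in((P-110*f+[0,0,130],o),(P-110*f,o),(P,o),(P+[0,0,130],o),(via,o2),(Q+[0,0,190],o2),(Q,o2)):
        q=solve_ik(x,oo); print(x.round(),None if q is None else q.round(2)); assert q is not None
    if len(sys.argv)<3: return
    bot.move_ptp(P-110*f+[0,0,130],o); bot.grip(0.95,40)
    bot.movel(P-110*f); bot.movel(P,max_speed=100,threshold=8); st()
    bot.grip(0,40); st("gripped")
    bot.movel(bot.get_state()["tcp_pos"]+[0,0,130]); st()
    bot.move_ptp(via,o2); bot.move_ptp(Q+[0,0,190],o2); st()
    bot.movel(Q+[0,0,25],max_speed=120); st(Q.round(1))
    print(bot.movel(Q+[0,0,-4],max_speed=20,threshold=3)); st()
pick(*{"amber":((460,-313),85),"green":((498,-425),-85)}[sys.argv[1]])
E
python3 bottle.py green; python3 bottle.py amber go
python3 - <<'E'
from h import *
s=imaging.capture("side");t=imaging.capture("top")
cv2.imwrite("pics/b1.png",np.hstack([cv2.resize(s[190:350,250:430],None,fx=2.2,fy=2.2,interpolation=2),cv2.resize(t[180:340,260:440],None,fx=2.2,fy=2.2,interpolation=2)]))
E
```

```text
[ 421. -440.  226.] [-1.49  0.56 -0.44  0.9   1.23 -1.92]
[ 421. -440.   96.] [-1.49  0.77 -0.49  0.63  1.23 -1.92]
[ 523. -420.   61.] [-1.29  0.79 -0.64 -0.12  1.24 -1.29]
[ 523. -420.  191.] [-1.29  0.54 -0.61  0.16  1.24 -1.29]
[ 430. -230.  380.] [-0.45  0.05 -0.14  1.25 -0.29 -2.01]
[468. -24. 219.] [ 0.01  0.2  -0.37  1.01 -0.32 -1.53]
[468. -24.  29.] [ 0.01  0.43 -0.62  0.54 -0.32 -1.53]
[ 385. -336.  226.] [-1.54  0.54 -0.56  1.15  1.15 -2.3 ]
[ 385. -336.   96.] [-1.54  0.78 -0.6   0.88  1.15 -2.3 ]
[ 484. -305.   61.] [-1.3   0.76 -0.76  0.16  1.25 -1.68]
[ 484. -305.  191.] [-1.3   0.48 -0.72  0.47  1.25 -1.68]
[ 430. -230.  380.] [-0.45  0.05 -0.14  1.25 -0.29 -2.01]
[638. -28. 219.] [ 0.    0.51  0.08  1.15 -0.32 -1.54]
[638. -28.  29.] [ 0.    0.67 -0.15  0.76 -0.32 -1.54]
t 24.3 tcp [ 484.4 -305.6   61.8] F [ 0.3 -0.7 -0.4] op 0.952 gf 0.0
t 24.7 tcp [ 484.4 -305.6   61.9] F [-0.4  0.4  3.2] op 0.549 gf 40.4 gripped
t 25.7 tcp [ 484.2 -305.2  191.1] F [ 0.7 -0.7 -1.9] op 0.549 gf 40.8
t 28.4 tcp [638.  -29.6 220.4] F [ 1.4  0.1 -0.9] op 0.547 gf 41.1
t 29.9 tcp [638.6 -28.4  55.3] F [-0.1 -0.4 -2.8] op 0.548 gf 41.1 [637.9 -28.4  29.4]
True
t 30.9 tcp [637.9 -28.4  33.3] F [ 1.  -0.1  3.7] op 0.545 gf 41.9
```

View pics/b1.png

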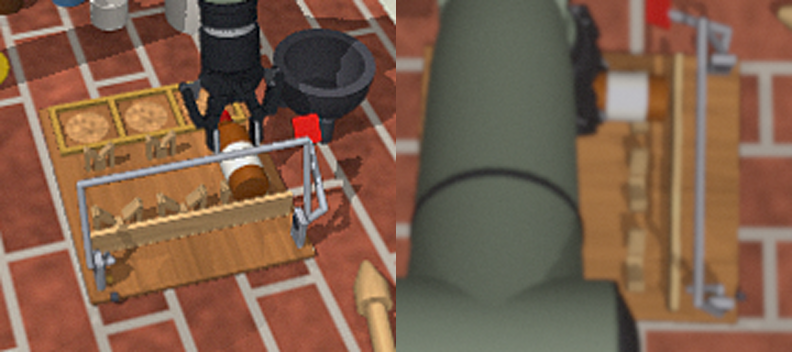

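The amber bottle hovers over cradle 3 with its foot just short of the foot board. First contact came 4 mm above nominal, so I'll ease it down and release.

```bash
cat > rel.py <<'E'
from h import *
bot.grip(0,20)
p=bot.get_state()["tcp_pos"]
print(bot.movel(p-[0,0,6],max_speed=15,threshold=6)); st()
o=bot.get_state()["opening"]
bot.grip(o+.06); st(); bot.dwell(.3); bot.grip(0.72)
bot.movel(bot.get_state()["tcp_pos"]+[0,0,120],threshold=15); st()
bot.move_ptp([420,-200,380],ori(-.5))
s=imaging.capture("side");t=imaging.capture("top")
import sys; n=sys.argv[1]
cv2.imwrite(f"pics/{n}_s.png",s);cv2.imwrite(f"pics/{n}_t.png",t)
cv2.imwrite(f"pics/{n}.png",np.hstack([cv2.resize(s[190:350,250:430],None,fx=2.2,fy=2.2,interpolation=2),cv2.resize(t[180:340,260:440],None,fx=2.2,fy=2.2,interpolation=2)]))
E
python3 rel.py b2
```

```text
True
t 31.4 tcp [638.1 -28.5  33.1] F [0.2 0.7 4.3] op 0.546 gf 41.8
t 31.6 tcp [637.5 -28.5  32.3] F [-0.9 -0.2 -0.2] op 0.608 gf 0.0
t 33.1 tcp [637.4 -28.5 151.9] F [ 0.4 -0.3 -0.3] op 0.724 gf 0.0
```

View pics/b2.png

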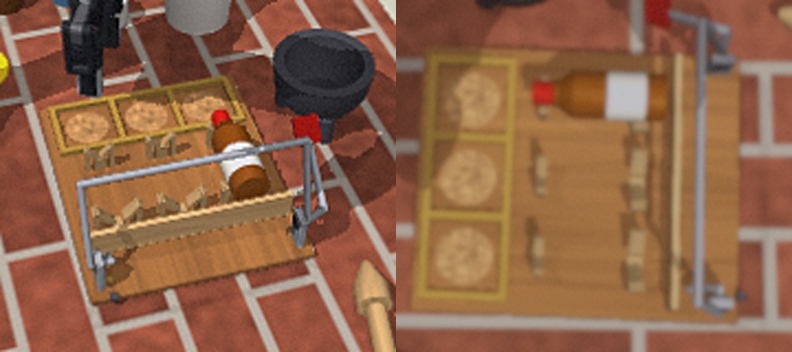

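Amber lies in cradle 3, with its cap (543,93) on the neck rest and its foot by the board. Now green.

```bash
python3 bottle.py green go && python3 rel.py b3
```

```text
[ 421. -440.  226.] [-1.49  0.56 -0.44  0.9   1.23 -1.92]
[ 421. -440.   96.] [-1.49  0.77 -0.49  0.63  1.23 -1.92]
[ 523. -420.   61.] [-1.29  0.79 -0.64 -0.12  1.24 -1.29]
[ 523. -420.  191.] [-1.29  0.54 -0.61  0.16  1.24 -1.29]
[ 430. -230.  380.] [-0.45  0.05 -0.14  1.25 -0.29 -2.01]
[468. -24. 219.] [ 0.01  0.2  -0.37  1.01 -0.32 -1.53]
[468. -24.  29.] [ 0.01  0.43 -0.62  0.54 -0.32 -1.53]
t 38.8 tcp [ 523.  -420.4   61.9] F [ 0.1  0.3 -0.3] op 0.951 gf 0.0
t 39.2 tcp [ 523.1 -420.4   61.9] F [-2.1  0.6  3.1] op 0.551 gf 40.5 gripped
t 40.2 tcp [ 522.8 -419.9  190.8] F [-0.3  1.2 -2.5] op 0.553 gf 41.1
t 42.6 tcp [468.7 -24.6 219.9] F [-0.   0.6 -2.7] op 0.554 gf 41.4
t 44.1 tcp [468.6 -23.6  55. ] F [ 0.1  0.9 -2.2] op 0.556 gf 41.4 [468.  -23.6  29.4]
True
t 45.2 tcp [468.1 -23.7  31.5] F [0.4 0.3 3.2] op 0.552 gf 42.0
True
t 45.6 tcp [468.3 -23.8  31.3] F [-1.   0.4  4.8] op 0.555 gf 42.2
t 45.8 tcp [467.9 -23.8  30.9] F [ 0.7  0.7 -0.2] op 0.611 gf 0.0
t 47.4 tcp [468.1 -23.9 150.6] F [-0.3 -0.1 -0.7] op 0.72 gf 0.0
```

View pics/b3.png

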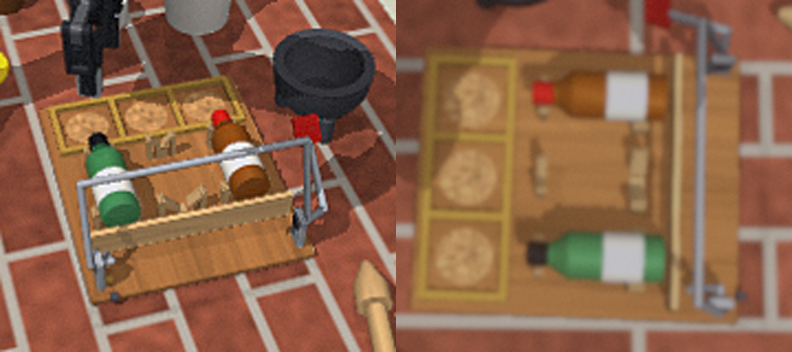

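Both bottles are down, in cradles 1 and 3. Now the dishes: look afresh, then pick white into bay 3.

```bash
cat > dishrun.py <<'E'
from h import *
import sys
W=dict(white=((284,180,316,208),(170,235,208,276),(0,0,60),(40,45,255),9),blue=((255,150,335,230),(100,225,260,330),(98,70,30),(118,255,255),5))
def find(n,s,t):
    bs,bt,lo,hi,k=W[n]; a=[hullc(dish(im,b,lo,hi,k)) for im,b in((s,bs),(t,bt))]
    P,e=tri(a[0][0],a[1][0]); print(n,P.round(1),"miss",round(e,1),[x[1] for x in a]); return P,e
if __name__=="__main__":
    n,bx=sys.argv[1],float(sys.argv[2])
    s=imaging.capture("side");t=imaging.capture("top")
    for m in W: P_,e_=find(m,s,t)
    P,e=find(n,s,t)
    cv2.imwrite(f"pics/d_{n}.png",np.hstack([cv2.resize(s[120:240,220:380],None,fx=2.4,fy=2.4,interpolation=2),cv2.resize(t[180:340,90:260],None,fx=1.8,fy=1.8,interpolation=2)]))
    assert e<7 and 14<P[2]<30
    o=ori(.594-np.pi/2)
    for a in([*P[:2],8],[*P[:2],140]): assert solve_ik(a,o) is not None
    bot.move_ptp([*P[:2],140],o); bot.grip(1,30)
    print(bot.movel([*P[:2],8],max_speed=100,threshold=10)); st()
    bot.grip(0,30); st("gripped")
    assert bot.get_state()["opening"]>.6
    z0=bot.get_state()["tcp_pos"][2]
    bot.movel(bot.get_state()["tcp_pos"]+[0,0,140]); st()
    B=own(bx,105,0)
    bot.move_ptp([*B[:2],160],ori(YAW)); bot.movel([*B[:2],z0+12+12],max_speed=120)
    print(bot.movel([*B[:2],z0+12-3],max_speed=20,threshold=4)); st(z0)
    bot.grip(0.82); st()
    bot.movel([*B[:2],170]); bot.move_ptp([420,-200,380],ori(-.5))
    s=imaging.capture("side");t=imaging.capture("top")
    cv2.imwrite(f"pics/p_{n}.png",np.hstack([cv2.resize(s[140:340,220:400],None,fx=2,fy=2,interpolation=2),cv2.resize(t[170:330,90:290],None,fx=1.95,fy=2.5,interpolation=2)]))
E
python3 dishrun.py white 85
```

```text
Traceback (most recent call last):
  File "dishrun.py", line 10, in <module>
    for m in W: P_,e_=find(m,s,t)
                      ~~~~^^^^^^^
  File "dishrun.py", line 5, in find
    bs,bt,lo,hi,k=W[n]; a=[hullc(dish(im,b,lo,hi,k)) for im,b in((s,bs),(t,bt))]
                                 ~~~~^^^^^^^^^^^^^^
  File "h.py", line 36, in dish
    n,l,st,ce=cv2.connectedComponentsWithStats(b); return l==1+np.argmax(st[1:,4])
                                                               ~~~~~~~~~^^^^^^^^^^
ValueError: attempt to get argmax of an empty sequence
```

Run:
```python
from h import *
bot.move_ptp([300,-350,380],ori(-.8))
s=imaging.capture("side");t=imaging.capture("top")
cv2.imwrite("pics/c_s.png",s);cv2.imwrite("pics/c_t.png",t)
cv2.imwrite("pics/c.png",np.hstack([cv2.resize(s[120:240,220:380],(480,360)),cv2.resize(t[200:340,90:230],(320,360))]))
```

```text
(no output)
```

View pics/c.png

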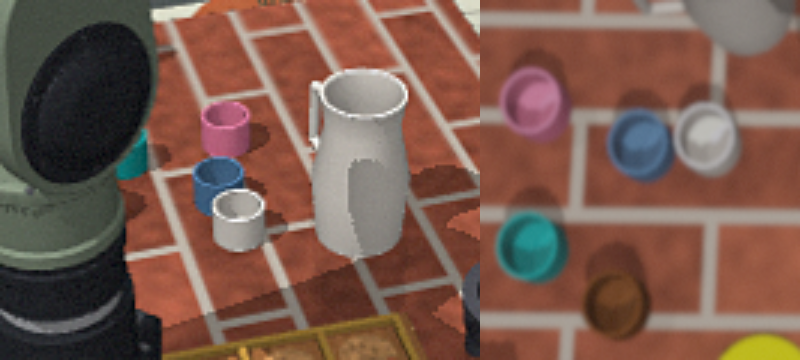

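Blue has been knocked right up against white: it is now at (640,144) against (706,138) in the right crop, while white is unmoved. I'll take white first, closing across the line between them, then locate blue again.

```bash
sed -i 's/for m in W: P_,e_=find(m,s,t)/pass/; s/bot.move_ptp(\[420,-200,380\],ori(-.5))/bot.move_ptp([300,-350,380],ori(-.8))/; s/o=ori(.594-np.pi\/2)/o=ori(float(sys.argv[3]))/' dishrun.py
python3 - <<'E'
from h import *
import dishrun as d
s=cv2.imread("pics/c_s.png");t=cv2.imread("pics/c_t.png")
P,e=d.find("white",s,t)
bt=hullc(dish(t,(140,235,178,280),*d.W["blue"][2:]))[0]; B=plane("top",bt,22.5); print("blue top-only",B)
v=B-P; print("dist",np.hypot(*v[:2]),"psi",np.arctan2(v[1],v[0]))
E
python3 dishrun.py white 85 1.62
```

```text
white [568.9 357.6  20.8] miss 3.5 [(291, 183, 18, 21), (175, 239, 28, 29)]
blue top-only [562.21379866 424.44757714  22.5       ]
dist 67.14067557910185 psi 1.6698206241417832
white [569.3 358.2  20.5] miss 4.0 [(291, 183, 18, 21), (174, 238, 29, 30)]
False
t 54.5 tcp [569.9 358.5   8.8] F [ 0.8  0.4 -0.4] op 0.995 gf 0.0
t 54.9 tcp [569.4 358.5   9.1] F [-2.2 -0.7  4.4] op 0.673 gf 31.4 gripped
t 55.9 tcp [568.7 358.1 147.8] F [ 0.1 -0.3 -1.6] op 0.675 gf 32.4
True
t 58.9 tcp [641.7 115.1  21.2] F [0.  0.9 4.1] op 0.675 gf 32.9 9.132160037913582
t 59.2 tcp [640.5 115.   19.9] F [-0.6 -0.3 -0.3] op 0.825 gf 0.0
```

```bash
ls pics | tail -3
```

```text
t1.png
top0.png
top2.png
```

View pics/p_white.png

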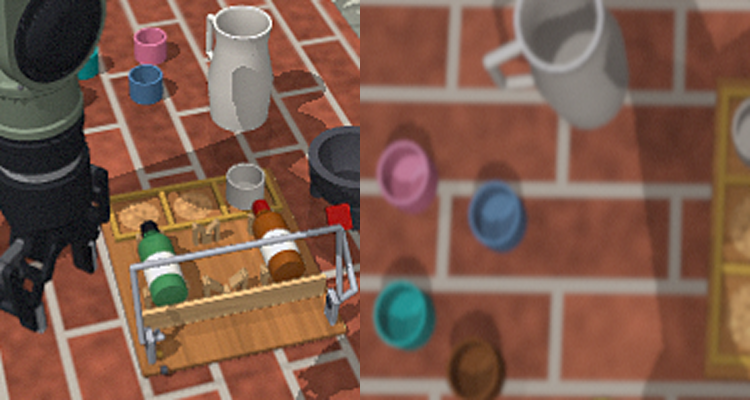

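White stands in bay 3, and blue is alone at (146,84) in the left crop. Next, blue into bay 1. I've one view left, so I'll check by numbers.

```bash
python3 dishrun.py blue -85 1.62
python3 - <<'E'
from h import *
import dishrun as d
s=imaging.capture("side");t=imaging.capture("top")
ci=R.from_euler("z",-YAW).as_matrix()
def chk(n,bx,lo,hi,k,r=26,z=34.5):
    p=own(bx,105,z); u=[]
    for m,im in(("side",s),("top",t)):
        x,y=proj(m,p)[0].astype(int); c,bb=hullc(dish(im,(x-r,y-r,x+r,y+r),lo,hi,k)); u.append(c)
    P,e=tri(*u); print(n,"own",(ci@(P-[*C,0])).round(1),"miss",e.round(1))
chk("blue",-85,*d.W["blue"][2:]); chk("white",85,(0,0,60),(40,45,255),9)
for m,im in(("side",s),("top",t)): cv2.imwrite(f"pics/f_{m}.png",im)
print(solve_ik(own(160,-86,175),ori(YAW)),solve_ik(own(160,-50,40),ori(YAW)))
# caps
for n,pb,lo,hi in(("amber cap",85,(0,200,60),(5,255,255)),("green cap",-85,(0,0,0),(180,255,45))):
    u=[]
    for m,im in(("side",s),("top",t)):
        x,y=proj(m,own(pb,30,55))[0].astype(int); u.append(hullc(dish(im,(x-13,y-13,x+13,y+13),lo,hi,3))[0])
    P,e=tri(*u); print(n,"own",(ci@(P-[*C,0])).round(1),"miss",e.round(1))
u=[hullc(dish(im,b,(0,200,60),(5,255,255),3))[0] for im,b in((s,[*(proj("side",own(157,-86,131))[0].astype(int)-16),*(proj("side",own(157,-86,131))[0].astype(int)+16)]),(t,[*(proj("top",own(157,-86,131))[0].astype(int)-16),*(proj("top",own(157,-86,131))[0].astype(int)+16)]))]
P,e=tri(*u); print("pad own",(ci@(P-[*C,0])).round(1),"miss",e.round(1))
E
```

```text
blue [560.8 424.4  23. ] miss 2.4 [(285, 172, 16, 20), (147, 243, 27, 27)]
False
t 67.5 tcp [561.4 424.8   8.9] F [0.6 0.  0.8] op 0.998 gf 0.0
t 67.9 tcp [561.1 424.7   9.3] F [-1.6 -0.7  4.5] op 0.684 gf 31.0 gripped
t 69.0 tcp [560.4 424.2 148. ] F [ 0.3  0.1 -1.3] op 0.685 gf 32.5
True
t 72.0 tcp [471.9 119.8  21.3] F [-0.9 -0.1  5.6] op 0.686 gf 33.2 9.294008348126596
t 72.3 tcp [471.  119.7  20.6] F [-1.2 -0.2 -0.1] op 0.82 gf 0.0
blue own [-85.6 103.2  37.4] miss 2.5
white own [ 83.2 103.3  38. ] miss 3.5
[-0.21211766  0.66415771  0.27841774  1.18505635  0.         -0.18411766] [-0.16211773  0.75645742  0.09579361  0.91013251  0.         -0.13411773]
amber cap own [83.  26.8 65.3] miss 0.0Traceback (most recent call last):
  File "<stdin>", line 17, in <module>
  File "h.py", line 36, in dish
    n,l,st,ce=cv2.connectedComponentsWithStats(b); return l==1+np.argmax(st[1:,4])
                                                               ~~~~~~~~~^^^^^^^^^^
    return _wrapfunc(a, 'argmax', axis=axis, out=out, **kwds)
    return bound(*args, **kwds)
ValueError: attempt to get argmax of an empty sequence
```

Both dishes are within 2 mm of their bay centres. Measure the pad, then press the keeper along its arc with shut fingers.

Run:
```python
from h import *
s=cv2.imread("pics/f_side.png");t=cv2.imread("pics/f_top.png")
u=[]
for m,im in(("side",s),("top",t)):
    x,y=proj(m,own(157,-86,128))[0].astype(int); u.append(hullc(dish(im,(x-16,y-16,x+16,y+16),(0,190,60),(6,255,255),3))[0])
P,e=tri(*u); print("pad own",(R.from_euler("z",-YAW).as_matrix()@(P-[*C,0])).round(1),"miss",e.round(1))
o=ori(YAW)
bot.grip(0,30)
bot.move_ptp(own(161,-84,230),o)
hit=bot.movel(own(161,-84,135),max_speed=40,threshold=3); st(hit)
z=bot.get_state()["tcp_pos"][2]; off=max(0,z-131)
for th in np.arange(.85,-.01,-.05):
    a=th-.064; k=off*th/.9
    h=bot.movel(own(161,-160+110*np.cos(a),50+110*np.sin(a)+k),max_speed=60,threshold=30)
    if h or round(th*20)%3==0: st(round(th,2),h)
    if h: break
print(bot.movel(own(161,-50,40),max_speed=15,threshold=15)); st()
```

```text
pad own [156.5 -84.1 132.9] miss 0.2
t 80.6 tcp [712.7 -76.  135.2] F [0.4 0.5 0.4] op -0.001 gf 0.0 False
t 81.4 tcp [712.5 -66.5 122.7] F [-0.2  0.2  0.5] op -0.002 gf 0.0 0.75 False
t 82.1 tcp [713.5 -55.8 110.2] F [-1.5  4.1  7.3] op -0.001 gf 3.9 0.6 False
t 82.9 tcp [714.8 -46.3  95.6] F [-1.   7.6  9.7] op 0.002 gf 11.0 0.45 False
t 83.6 tcp [715.1 -37.3  79.6] F [-1.  17.7 12.1] op -0.001 gf 13.6 0.3 False
t 84.4 tcp [715.3 -30.6  62.1] F [ 0.5 24.9 11.6] op 0.005 gf 15.5 0.15 False
t 85.1 tcp [712.9 -43.2  42.1] F [0.9 0.5 0.4] op 0.001 gf 0.0 -0.0 False
False
t 85.5 tcp [713.4 -42.2  39.9] F [-1.3  0.8 -0.3] op 0.002 gf 0.0
```

```bash
cat > chk.py <<'E'
from h import *
bot.movel(bot.get_state()["tcp_pos"]+[0,10,0],max_speed=60,threshold=10); bot.movel(bot.get_state()["tcp_pos"]+[0,0,200],threshold=15); bot.move_ptp([300,-350,380],ori(-.8))
s=imaging.capture("side");t=imaging.capture("top")
for m,im in(("side",s),("top",t)): cv2.imwrite(f"pics/g_{m}.png",im)
for nm,q in(("up",own(157,-86,128)),("down",own(157,-50,41))):
    try:
        u=[]; ar=[]
        for m,im in(("side",s),("top",t)):
            x,y=proj(m,q)[0].astype(int); k=dish(im,(x-16,y-16,x+16,y+16),(0,190,60),(6,255,255),3); u.append(hullc(k)[0]); ar.append(int(k.sum()))
        P,e=tri(*u); print(nm,"pad own",(R.from_euler("z",-YAW).as_matrix()@(P-[*C,0])).round(1),"miss",e.round(1),ar)
    except ValueError: print(nm,"none")
E
python3 chk.py
```

```text
up pad own [156.5 -58.7  55.4] miss 11.5 [75, 16]
down pad own [158.9 -47.8  36. ] miss 2.5 [97, 122]
```

The pad measures at its down place, the same height (36 mm) as at the start. I'll use the last view to confirm.

Run:
```python
from h import *
s=cv2.imread("pics/g_side.png");t=cv2.imread("pics/g_top.png")
cv2.imwrite("pics/fin.png",np.hstack([cv2.resize(s[190:350,250:430],None,fx=2.2,fy=2.2,interpolation=2),cv2.resize(t[130:330,260:440],None,fx=2.2,fy=1.76,interpolation=2)]))
st()
```

```text
t 89.3 tcp [ 300.6 -349.8  379.7] F [ 0.5 -0.  -0.6] op -0.0 gf 0.0
```

View pics/fin.png

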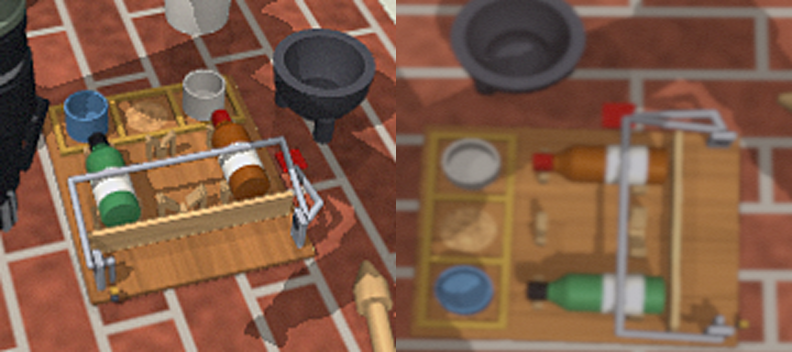

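The keeper is down over both bottles, with the bar at about (625,230) in the right crop. Both dishes are in their bays, and the molcajete and reamer have not moved. Handing in.

```bash
python3 -c "
from bench import bot
print(bot.sign_off())"
```

```text
the job is handed in; nothing more can be done
None
```

I handed the job in at about 89 s: amber and green bottles lie in cradles 3 and 1, white and blue dishes stand in bays 3 and 1, the keeper is latched down, and I took the terracotta bottle and green dish as absent (the teal dish as a look-alike).

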